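# Turn the latch plates and start the dwell timer

## Robot

A 6-joint arm with a two-finger parallel gripper is mounted at the origin on the work surface. World frame = base frame: x ahead of the robot, y to its left, z up, the work surface at z = 0. Lengths are in mm, angles in rad, forces in N, time in s.
With the tool pointing down it reaches from about 375 to 925 mm from the base axis. Payload 5.7 kg.
Tool frame: the origin (TCP) lies midway between the tips of the shut fingers; the grasp point (between the pads) lies 19 mm behind it (ctrl.hold_point_z is the distance from the TCP to the grasp point, in mm); z points along the fingers, y is the line along which they close (so a half turn about z gives the same grasp; the last joint's range is limited). The gripper opens to 88 mm and grips with 3 to 60 N. Pads are 20 mm wide; open, the fingers measure 115 mm over their backs; the gripper's body (75 mm by 178 mm) begins 61 mm behind the grasp point.
Start: joints at [1.003, 0.359, 1.51, -0, 1.272, -0.115], TCP at [262.479, 539.506, 222.623] pointing down, gripper open.
Joint ranges: [-2.97, 2.97], [-1.01, 2.36], [0.21, 2.38], [-0.96, 4.11], [0.2, 2.71], [-2.98, 2.98]. Speed limits (rad/s): [2.39, 2.39, 3.14, 3.14, 3.14, 3.14].

## Interface

Orientations are given as a unit quaternion [w, x, y, z].
In Python, from rig import ctrl gives the robot as it stands. The module is installed in compiled form; this text tells all that it offers.
- The arm moves only by the tool arm_command, never from a script. Its argument "increments" is a list of rows, each a list of 5 numbers: the finger opening in cm, from 0 to 8.78, then the shift along the tool's x, y, z in cm, then the turn about the tool's z in rad. A call has 1 to 10 rows; each row shifts and turns the commanded pose from where the row before left it, along the tool's axes as they then stand; what a row does not reach is not made up. A row lasts 1/12 s, in which the tool goes at most 41.7 mm and 7.16 degrees, less where a joint would pass 70% of its speed; a pose out of reach is approached as far as the arm can. A call is refused whole if a number of a shift passes 4.17 or a number of a turn 0.125, either way. A call with a gripper value outside its range is refused whole. The fingers move at their own pace and stop on an object; "squeeze" is the grip in N (left out, the last holds). Time passes only in rows, so rows that do not move let the fingers close. It gives the time, the measured TCP pose, the force, the opening and the grip force at its end, in the units of the state.
- ctrl.observe(): the state, without advancing time (a new reading comes with each control period).
- ctrl.get_image(name): name is "scene" or "top"; returns a dict with "pixels" (384x512x3 uint8, red, green, blue), "z_map" (384x512 float32, mm along the optical axis (not along the pixel's ray), 0 where there is no reading), "fov_y" (degrees; the focal length in pixels is half the picture's height over the tangent of half this angle, whatever the lens; pixels are square), "cx", "cy" (the principal point, pixels), "world_from_camera" (4x4, takes a point from camera to world coordinates). Camera axes: x right, y up, looking along -z (the intrinsics and any distortion apply to the point x, -y, -z); pixel columns grow to the right and rows downward; lengths in mm; the calibration is good to about 2 mm. A picture is of the moment at which its call begins.
- ctrl.sign_off(): hands the job in; it is judged then, once.
Trained networks look in a picture, given as the dict that the camera call returned (one of the last four; its "shot" number tells which), for a name from the list of things; names that differ only in an ending like _2 or _b are one class to them, and where a whole thing is asked for, a point or a joint stands for the part that bears it (a point fixed in the world has none). Each returns a list of dicts, best first, with "confidence" (0 to 1); they miss things now and then, are a little off and sometimes report something else, mostly with a low value. They report only what shows in the picture. A call takes as long as a camera call. They do not tell look-alikes from the thing itself.
- ctrl.regions_of(picture, query): "mask" (384x512 bool, what is visible of it) and "box" ([left, top, right, bottom] in pixels, round what is visible of it).
The state is a dict: "clock": time; "joint_positions": joint angles; "joint_velocities": joint speeds; "joint_efforts": joint torques, N m; "ee_pos": TCP position; "tool_rot": TCP orientation; "wrist_force": force on the tool from outside, world axes, zero at the start; "ft_torque": the same for the moment, N m; "width": opening from 0.0 (shut) to 1.0 (fully open); "grip_force": force on a finger pad.
Only numpy, scipy, OpenCV 4.12 (cv2) and the standard library are available. Lean on these libraries where they do the work, as an engineer would, in place of code of your own. Each camera call takes 0.05 s, during which the arm holds its last target. There are 200 camera calls.

## Task

The plain faces of the latch plates on the rubber mat are inspected: first turn every plate over so that it lies flat on the mat with its two-ribbed face up. Then, on the grey timer, slide the black grip along its track until it is level with the brass pointer, and last of all wind the brass key clockwise, a part turn at a time, until it reaches its stop. Leave the yellow springs and the brass pin where they are.

Things in the scene. Friction and masses are not known exactly. Their poses are not given: they have to be found in the camera images.
- mat: black rubber mat fixed on the shelf, 250 (its x) x 350 (its y) x 3 mm thick; origin at the centre of its underside, z up. The latch plates lie on it, and some other small things near its far edge
- plate0: steel latch plate 60 (x) x 46 (y) x 12 mm, 0.2 kg, may be absent. One broad face is plain; the other has two ribs (6 wide, 4 high, 52 mm long along x, at y = -16, +16 mm) on which it lies just as flat. Origin: centre of the ribbed side at the rib tops; z points from ribbed to plain face (12 mm off); the 8 mm slab spans z = 4 to 12. Starts z up (plain face up)
- plate1: steel latch plate 60 (x) x 46 (y) x 12 mm, 0.2 kg, may be absent. One broad face is plain; the other has two ribs (6 wide, 4 high, 52 mm long along x, at y = -16, +16 mm) on which it lies just as flat. Origin: centre of the ribbed side at the rib tops; z points from ribbed to plain face (12 mm off); the 8 mm slab spans z = 4 to 12. Starts z up (plain face up)
- plate2: steel latch plate 60 (x) x 46 (y) x 12 mm, 0.2 kg, may be absent. One broad face is plain; the other has two ribs (6 wide, 4 high, 52 mm long along x, at y = -16, +16 mm) on which it lies just as flat. Origin: centre of the ribbed side at the rib tops; z points from ribbed to plain face (12 mm off); the 8 mm slab spans z = 4 to 12. Starts z up (plain face up)
- timer: grey steel dwell timer fixed on the shelf, case 160 (its x) x 190 (its y) x 55 mm high; origin at the centre of its underside, z up. On its top: the slider track (40 mm wide in x, 170 mm long in y, 14 mm high, centred at x = -50, y = 0 mm), the brass pointer beside the track, and the key at x = +40, y = 0 mm
- dwell_top (a point): centre of the top of the black slider grip, a block 28 (timer x) x 20 (timer y) x 40 mm high whose top is 110 mm above the shelf; it slides along the timer's y and stays where it is left (about 1.5 N of friction)
- dwell (a joint): position of the slider grip along the timer's +y: 0 to 0.12 m; at value q the grip's centre is at timer y = q - 0.06 m
- pointer: small fixed brass pointer clip, 14 x 5 x 16 mm high, beside the slider track (its +x side), 55 to 71 mm above the shelf; origin at the centre of its underside; its y position along the timer is where the centre of the slider grip must be brought. Its axes are parallel to the timer's
- key_grip (a point): on the vertical axis of the brass winding key, at the height of the middle of its wing, 89 mm above the shelf. The upright flat wing is 40 mm long, 8 mm thick and 26 mm high (76 to 101 mm above the shelf)
- key (a joint): turn of the key, rad: grows clockwise seen from above, hard stop at 6.2 (fully wound), starts below 0.9. At value q the wing's long direction is the timer's x axis turned by -q about z. It is sprung, turns against up to 0.13 N m, and a ratchet-like friction holds it where it is released
- spring0: yellow coil spring standing on the mat, 23 mm across, 30 mm high; leave alone (origin: centre of its underside)
- spring1: yellow coil spring standing before the timer, 23 mm across, 30 mm high; leave alone (origin: centre of its underside)
- pin: brass headed pin lying on the mat, 50 x 12 x 12 mm; leave alone (origin: centre of its underside)
Mind the look-alikes: they are no part of the job. What is shaped like the timer but turquoise is not meant. Leave any blue look-alike of the plate0 alone.

How it is judged:
By the outcome, as a careful person would: the job done as asked, in the order asked, and still so for the second after the job is handed in, with the robot touching nothing.
Of plate0, plate1, plate2 only 2 to 3 are there at a start; the rules pass over those that are not, and their reading is None.
At some moment in a run one of plate0, plate1, plate2 may be knocked a few centimetres aside while the robot is not near it.
Once in a run the grip may slacken for a moment while it holds something.
It also fails if it takes over 210 s, if anything falls off the work surface, if the arm or the gripper's body presses on something with over 40 N, if the wrist force passes 120 N, or if a joint passes its speed limit or range.

## Working session

There is one attempt and no reset: what is moved stays moved. The work goes in short steps, Python scripts to look and compute and a tool call to move; the robot and the scene stay as the last step left them, time stands still between calls to the robot, and variables do not carry over. Pictures are saved under pics/ and viewed, at most 14 in all, crops included, and the job is handed in when it is done.

Besides the shell and the picture viewer there is one more tool, called after "Call:" as name(argument=value, ...), one argument or row to a line, values as JSON. arm_command: Moves the arm, as the interface text tells. Its arguments: {"type":"object","properties":{"increments":{"type":"array"},"squeeze":{"type":"number"}},"required":["increments"]}

```bash
mkdir -p pics; cat > h.py <<'E'
from rig import ctrl
import numpy as np, cv2
def shot(n):
    return ctrl.get_image(n)
def pts(p):
    z=p["z_map"].astype(float);H,W=z.shape
    f=H/2/np.tan(np.radians(p["fov_y"])/2)
    v,u=np.mgrid[0:H,0:W]
    P=np.stack([(u-p["cx"])/f*z,-(v-p["cy"])/f*z,-z,np.ones_like(z)],-1)
    return (P@np.array(p["world_from_camera"]).T)[...,:3]
def save(p,name,box=None,s=1):
    im=p["pixels"][...,::-1]
    if box: im=im[box[1]:box[3],box[0]:box[2]]
    cv2.imwrite("pics/"+name,cv2.resize(im,None,fx=s,fy=s,interpolation=cv2.INTER_CUBIC))
E
python3 - <<'E'
from h import *
for n in("scene","top"):
    p=shot(n); save(p,n+"0.png",s=1.5)
    print(n,{k:v for k,v in p.items() if k not in("pixels","z_map","world_from_camera")},np.round(p["world_from_camera"],3).tolist())
    X=pts(p)
    for q in("plate0","timer","dwell_top","key_grip","pointer","mat","spring0","pin"):
        for r in ctrl.regions_of(p,q):
            m=r["mask"]&(p["z_map"]>0); c=X[m]
            if len(c): print(q,round(r["confidence"],2),np.round(r["box"]).tolist(),np.round(np.median(c,0)),np.round(np.percentile(c,97,0)),p["pixels"][m].mean(0).round())
print(ctrl.observe())
E
```

```text
scene {'fov_y': 48.463500996997446, 'cx': 255.05176731204327, 'cy': 194.73557700168067, 'shot': 1} [[0.897, -0.336, 0.287, 772.346], [0.441, 0.697, -0.565, -547.975], [-0.01, 0.633, 0.774, 945.724], [0.0, 0.0, 0.0, 1.0]]
plate0 0.81 [240.0, 263.0, 270.0, 287.0] [536. -97.  16.] [564. -73.  19.] [253. 253. 253.]
plate0 0.72 [220.0, 295.0, 255.0, 325.0] [ 545. -197.   15.] [ 573. -173.   19.] [250. 248. 248.]
plate0 0.61 [174.0, 245.0, 200.0, 270.0] [ 362. -132.   12.] [ 389. -109.   16.] [ 67. 135. 244.]
timer 0.96 [182.0, 100.0, 248.0, 160.0] [208. 267.  56.] [284. 385.  99.] [ 61. 160. 152.]
timer 0.59 [273.0, 149.0, 350.0, 227.0] [567. 181.  56.] [640. 299.  99.] [184. 180. 179.]
timer 0.57 [298.0, 97.0, 372.0, 161.0] [547. 435.  56.] [627. 554.  98.] [ 74. 192. 184.]
dwell_top 0.45 [288.0, 169.0, 297.0, 185.0] [511. 167. 102.] [523. 180. 112.] [39. 37. 38.]
dwell_top 0.41 [309.0, 111.0, 319.0, 124.0] [484. 414.  98.] [496. 431. 112.] [33. 44. 45.]
key_grip 0.42 [216.0, 113.0, 229.0, 126.0] [236. 305.  92.] [252. 312. 103.] [193. 152.  85.]
mat 0.97 [172.0, 241.0, 320.0, 383.0] [ 5
[... 1791 characters left out ...]
290275e+00,  3.58738559e-01,  1.51040178e+00,  3.95785730e-05,
        1.27252541e+00, -1.15111691e-01]), 'joint_velocities': array([ 1.20651743e-03, -9.67205507e-04,  1.61826221e-03, -8.95600685e-04,
        5.46357413e-04, -7.48487594e-05]), 'joint_efforts': array([ 1.98204616e-04, -5.15324843e+01, -2.71131974e+01,  6.73720473e-02,
        2.45473307e-02, -1.62865365e-05]), 'ee_pos': array([262.46086907, 539.50788144, 222.65871533]), 'tool_rot': array([-3.00640749e-05,  2.24467697e-01,  9.74481530e-01, -2.81055759e-05]), 'wrist_force': array([-0.3364195 , -0.46059467,  0.07344671]), 'ft_torque': array([-0.03416167, -0.02792823, -0.03747302]), 'grip_force': 0.0, 'width': 1.0030352379442395}
```

View pics/scene0.png

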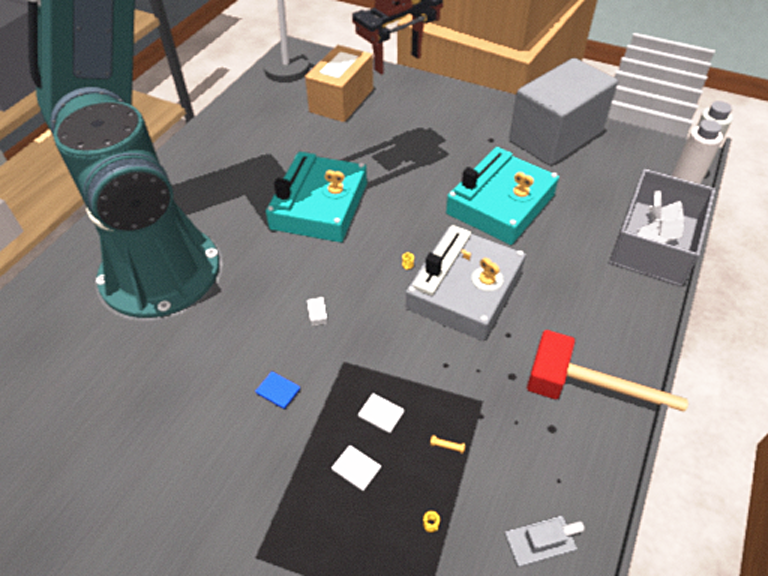

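View pics/top0.png

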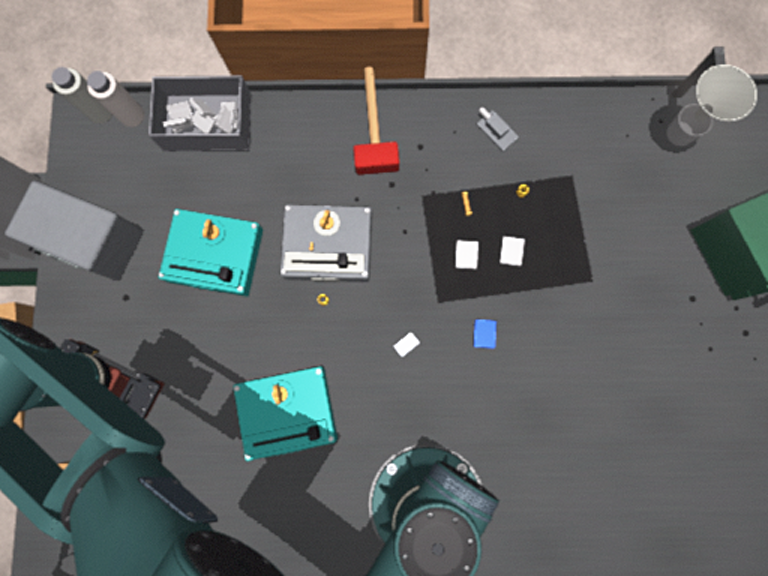

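The mat at scene (370,460) carries two white plates, at scene (382,412) and (357,467); in the top view they are at (467,254) and (512,251). The third plate is absent. The other candidates are look-alikes: a blue plate at scene (278,390), turquoise timers at (318,195) and (503,193), and a small white block off the mat at (317,310). Only the grey timer at (466,282) fits. Next I'll measure and confirm in a crop.

```bash
cat >> h.py <<'E'
def rect(xy):
    (c,s,a)=cv2.minAreaRect(xy.astype(np.float32)); 
    if s[0]<s[1]: s=(s[1],s[0]); a+=90
    return np.round(c,1),np.round(s,1),round(((a+90)%180)-90,1)   # long side angle deg
def plates(show=True,cams=("scene","top")):
    out=[]
    for n in cams:
        p=shot(n);X=pts(p);rgb=p["pixels"].astype(int)
        m=(X[...,2]>5)&(X[...,2]<40)&(X[...,0]>420)&(X[...,0]<720)&(X[...,1]<10)&(X[...,1]>-380)
        m&=(rgb.min(-1)>110)&(rgb.max(-1)-rgb.min(-1)<30)
        k,l,st,_=cv2.connectedComponentsWithStats(m.astype(np.uint8))
        for i in range(1,k):
            if st[i,4]>60:
                c=X[l==i];out.append((n,*rect(c[:,:2]),np.median(c[:,2]).round(1),int(st[i,4])))
                if show: print(out[-1])
    return out
E
python3 - <<'E'
from h import *
plates()
for n in("scene","top"):
    p=shot(n);X=pts(p);rgb=p["pixels"].astype(int)
    save(p,n+"1.png",(165,140,365,340) if n=="scene" else (175,120,365,240),3 if n=="scene" else 4)
    reg=(X[...,0]>460)&(X[...,0]<680)&(X[...,1]>80)&(X[...,1]<340)
    Z=X[...,2];r,g,b=[rgb[...,i] for i in range(3)]
    case=reg&(Z>48)&(abs(r-b)<25)&(abs(g-r)<15)&(r>90)&(Z<75)
    print(n,"case",rect(X[case][:,:2]),np.median(X[case],0).round(1))
    brass=reg&(r-b>50)&(abs(r-g)<90)&(r>g)
    k,l,st,_=cv2.connectedComponentsWithStats(brass.astype(np.uint8))
    for i in range(1,k):
        if st[i,4]>3:
            c=X[l==i];print(" brass",st[i].tolist(),np.median(c,0).round(1),c.min(0).round(),c.max(0).round()); h=c[c[:,2]>88]
            if len(h)>8: print("  wing top",rect(h[:,:2]),len(h))
    bl=reg&(r<90)&(Z>85)&(Z<125)
    c=X[bl];t=c[c[:,2]>104];print(" grip top",rect(t[:,:2]),np.median(t,0).round(1),len(t))
    tr=reg&(r>215)&(b>190)&(Z>62)&(Z<80)&(X[...,0]<560);print(" track",rect(X[tr][:,:2]),np.median(X[tr][:,2]))
    mt=(X[...,0]>420)&(X[...,0]<760)&(X[...,1]<20)&(X[...,1]>-400)&(r<75)&(Z<8)&(Z>-5)
E
```

```text
('scene', array([534.2, -94.9]), array([64.8, 46.1]), -4.5, np.float64(15.6), 445)
('scene', array([ 542. , -194.6]), array([64.8, 49.6]), -9.7, np.float64(15.5), 530)
('top', array([ 544.5, -197.5]), array([62.8, 49.5]), -9.0, np.float64(15.8), 248)
('top', array([536.6, -96.8]), array([62.3, 48.6]), -3.0, np.float64(15.7), 251)
scene case (array([560.9, 214.4]), array([193.3, 160. ]), 87.7) [564.1 194.5  56.7]
 brass [307, 166, 7, 7, 30] [544.7 243.5  67.6] [532. 239.  55.] [555. 262.  75.]
 brass [319, 172, 14, 18, 170] [600.1 209.2  80.6] [574. 198.  55.] [619. 254. 104.]
  wing top (array([601.4, 212.4]), array([37.7, 10.2]), -19.7) 67
 grip top (array([509.4, 172.3]), array([28.3, 20.9]), 13.5) [509.2 170.7 109.5] 57
 track (array([515.8, 216.5]), array([172.7,  49.4]), 87.4) 69.98069291323952
top case (array([560.1, 215.5]), array([190.2, 162.8]), 87.8) [559.7 217.3  57.3]
 brass [213, 140, 10, 13, 87] [596.8 209.3  82.7] [582. 198.  54.] [616. 226. 105.]
  wing top (array([599.7, 213.8]), array([37.8,  8.5]), -21.7) 39
 brass [206, 161, 3, 6, 14] [542.6 243.7  72.6] [538. 241.  56.] [552. 249.  79.]
 grip top (array([506.8, 175.5]), array([23. , 18.6]), -2.6) [505.7 175.3 110.3] 41
 track (array([510.1, 218. ]), array([168.7,  39.5]), 88.1) 70.27312971666515
```

View pics/scene1.png

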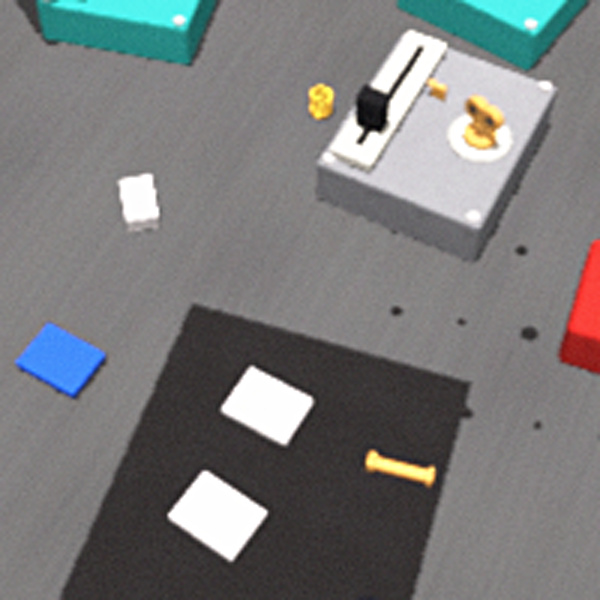

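Confirmed: two white plates on the black mat, at crop (267,405) and (218,515). The grey timer is at (437,145), with the black grip at (372,105), the pointer at (437,90) and the key at (482,120). The tool only turns about its vertical axis, so I'll grip each plate near its end, let it pivot between the pads, and roll it over on its far edge.

```bash
cat > plan.py <<'E'
import sys,numpy as np
from scipy.spatial.transform import Rotation as R
from rig import ctrl
def state():
    o=ctrl.observe();M=R.from_quat(np.roll(o["tool_rot"],-1)).as_matrix()
    return np.array(o["ee_pos"]),M
def plan(wps,step=38):
    """wps: (opening cm, x,y,z mm, tool-y heading deg or None)"""
    p,M=state();a=np.degrees(np.arctan2(M[1,1],M[0,1]));k=0
    print("from",p.round(1),round(a,1))
    for op,x,y,z,h in wps:
        t=np.array([x,y,z],float);h=a if h is None else h
        d=(h-a+90)%180-90 if abs((h-a+180)%360-180)<=400 else 0
        n=max(1,int(np.ceil(max(np.linalg.norm(t-p)/step,abs(np.radians(d))/.115))))
        for i in range(n):
            tgt=p+(t-p)/(n-i); r=np.radians(a)
            X=np.array([np.sin(r)*1,-np.cos(r),0])*-1;Y=np.array([np.cos(r),np.sin(r),0])
            s=tgt-p;row=[op,round(s@X/10,2),round(s@Y/10,2),round(-s[2]/10,2),round(-np.radians(d/(n-i)),3)]
            p=p+X*row[1]*10+Y*row[2]*10-np.array([0,0,row[3]*10]);a-=np.degrees(row[4]);d+=np.degrees(row[4])
            k+=1;print(row,end=",\n" if k%10==0 else ",")
    print("\nto",p.round(1),round(a,1))
if __name__=="__main__": plan(eval(sys.argv[1]))
E
python3 plan.py "[(7,555,-97,120,86),(7,555.5,-97.4,30,86)]"; python3 -c "
from plan import *;print(state()[1].round(3))"
```

```text
from [262.5 539.5 222.6] 64.1
[7, np.float64(-2.85), np.float64(-2.34), np.float64(0.54), np.float64(-0.02)],[7, np.float64(-2.8), np.float64(-2.4), np.float64(0.54), np.float64(-0.02)],[7, np.float64(-2.75), np.float64(-2.45), np.float64(0.54), np.float64(-0.02)],[7, np.float64(-2.71), np.float64(-2.51), np.float64(0.54), np.float64(-0.02)],[7, np.float64(-2.65), np.float64(-2.56), np.float64(0.54), np.float64(-0.02)],[7, np.float64(-2.6), np.float64(-2.61), np.float64(0.54), np.float64(-0.02)],[7, np.float64(-2.55), np.float64(-2.66), np.float64(0.54), np.float64(-0.02)],[7, np.float64(-2.5), np.float64(-2.71), np.float64(0.54), np.float64(-0.02)],[7, np.float64(-2.44), np.float64(-2.76), np.float64(0.54), np.float64(-0.02)],[7, np.float64(-2.39), np.float64(-2.81), np.float64(0.54), np.float64(-0.02)],
[7, np.float64(-2.33), np.float64(-2.86), np.float64(0.54), np.float64(-0.02)],[7, np.float64(-2.27), np.float64(-2.9), np.float64(0.54), np.float64(-0.02)],[7, np.float64(-2.21), np.float64(-2.95), np.float64(0.54), np.float64(-0.02)],[7, np.float64(-2.15), np.float64(-2.99), np.float64(0.54), np.float64(-0.021)],[7, np.float64(-2.09), np.float64(-3.04), np.float64(0.54), np.float64(-0.02)],[7, np.float64(-2.03), np.float64(-3.08), np.float64(0.54), np.float64(-0.021)],[7, np.float64(-1.96), np.float64(-3.12), np.float64(0.54), np.float64(-0.02)],[7, np.float64(-1.9), np.float64(-3.16), np.float64(0.54), np.float64(-0.021)],[7, np.float64(-1.84), np.float64(-3.2), np.float64(0.54), np.float64(-0.02)],[7, np.float64(-0.02), np.float64(-0.01), np.float64(3.0), np.float64(-0.0)],
[7, np.float64(-0.02), np.float64(-0.02), np.float64(3.0), np.float64(-0.0)],[7, np.float64(-0.01), np.float64(-0.01), np.float64(3.0), np.float64(-0.0)],
to [555.5 -97.4  30. ] 86.0
[[-0.899  0.438 -0.   ]
 [ 0.438  0.899 -0.   ]
 [ 0.    -0.    -1.   ]]
```

Call:
arm_command(
  increments=[
    [7, 0, 0, 0, -0.096],
    [7, 0, 0, 0, -0.096],
    [7, 0, 0, 0, -0.096],
    [7, 0, 0, 0, -0.096],
    [7, -1.77, -3.24, 0, 0],
    [7, -1.77, -3.24, 0, 0],
    [7, -1.77, -3.24, 0, 0],
    [7, -1.77, -3.24, 0, 0],
    [7, -1.77, -3.24, 0, 0],
    [7, -1.77, -3.24, 0, 0],
  ],
)

```text
clock: 1.93
ee_pos: [355.4, 336.8, 222.8]
tool_rot: [0.0, 0.034, 0.999, 0.0]
wrist_force: [0.2, 0.4, 0.5]
width: 0.796
grip_force: 0.0
```

Call:
arm_command(
  increments=[
    [7, -1.77, -3.24, 0.5, 0],
    [7, -1.77, -3.24, 0.5, 0],
    [7, -1.77, -3.24, 0.5, 0],
    [7, -1.77, -3.24, 0.5, 0],
    [7, -1.77, -3.24, 0.5, 0],
    [7, -1.77, -3.24, 0.5, 0],
    [7, -1.77, -3.24, 0.5, 0],
    [7, -1.77, -3.24, 0.5, 0],
    [7, -1.77, -3.24, 0.5, 0],
    [7, -1.77, -3.24, 0.5, 0],
  ],
)

```text
clock: 2.77
ee_pos: [510.0, 1.0, 172.6]
tool_rot: [0.0, 0.035, 0.999, -0.0]
wrist_force: [0.7, 1.0, 0.1]
width: 0.798
grip_force: 0.0
```

Call:
arm_command(
  increments=[
    [7, -1.77, -3.24, 2, 0],
    [7, -1.77, -3.24, 2, 0],
    [7, -1.77, -3.24, 2, 0],
    [7, 0, 0, 2, 0],
    [7, 0, 0, 0, 0],
  ],
)

```text
clock: 3.18
ee_pos: [553.7, -98.4, 89.7]
tool_rot: [-0.003, 0.036, 0.999, 0.001]
wrist_force: [-1.0, 0.3, -0.4]
width: 0.797
grip_force: 0.0
```

```bash
sed -i 's/round(s@X\/10,2)/float(round(s@X\/10,2))/;s/round(s@Y\/10,2)/float(round(s@Y\/10,2))/;s/round(-s\[2\]\/10,2)/float(round(-s[2]\/10,2))/;s/round(-np.radians(d\/(n-i)),3)/float(round(-np.radians(d\/(n-i)),3))/' plan.py
python3 - <<'E'
from h import *
plates()
E
python3 plan.py "[(7,555.5,-97.4,40,86),(7,555.5,-97.4,7,86)]"
```

```text
('scene', array([536.2, -96.2]), array([61.3, 46.1]), -4.0, np.float64(15.4), 256)
('scene', array([ 542.1, -194.8]), array([65.6, 50.1]), -10.9, np.float64(15.5), 523)
from [554.1 -96.6  92.6] 86.0
[7, -0.07, -0.04, 2.63, 0.0],[7, -0.07, -0.03, 2.63, 0.0],[7, -0.0, -0.0, 3.3, 0.0],
to [555.5 -97.4   7. ] 86.0
```

Call:
arm_command(
  increments=[
    [7, -0.07, -0.04, 2.6, 0],
    [7, -0.07, -0.04, 2.6, 0],
    [7, 0, 0, 1.7, 0],
    [7, 0, 0, 1.65, 0],
    [7, 0, 0, 0, 0],
    [4, 0, 0, 0, 0],
    [4, 0, 0, 0, 0],
    [4, 0, 0, 0, 0],
    [4, 0, 0, 0, 0],
    [4, 0, 0, 0, 0],
  ],
  squeeze=10,
)

```text
clock: 4.12
ee_pos: [557.7, -98.0, 9.0]
tool_rot: [0.001, 0.034, 0.999, -0.0]
wrist_force: [-0.7, 0.4, 7.9]
width: 0.525
grip_force: 10.0
```

Call:
arm_command(
  increments=[
    [4, 0, 0, -1, 0],
    [4, 0, 0, -2, 0],
    [4, 0, 0, -2, 0],
    [4, 0, 0, -1.5, 0],
    [4, 0, 0, 0, 0],
    [4, 0, 0, 0, 0],
  ],
)

```text
clock: 4.62
ee_pos: [557.3, -98.1, 73.6]
tool_rot: [0.001, 0.034, 0.999, -0.0]
wrist_force: [0.3, -0.0, -1.9]
width: 0.521
grip_force: 10.0
```

```bash
python3 - <<'E'
from h import *
p=shot("scene");save(p,"s2.png",(200,210,320,330),5)
print(ctrl.observe()["ee_pos"],ctrl.observe()["wrist_force"])
E
```

```text
[556.41689958 -97.88537516  72.64336902] [ 1.16081894 -0.45349422 -1.92589102]
```

View pics/s2.png

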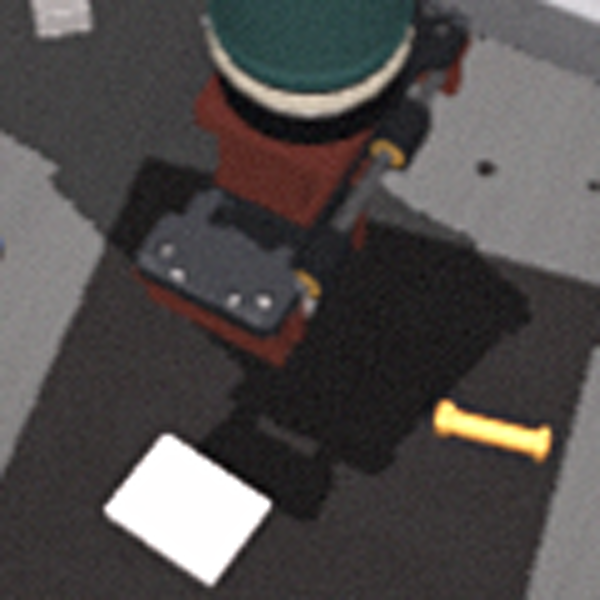

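Call:
arm_command(
  increments=[
    [4, 0, 0, 0, 0],
    [4, 0, 0, 0, 0],
    [4, 0, 0, 0, 0],
    [4, 0, 0, 0, 0],
    [4, 0, 0, 0, 0],
  ],
  squeeze=4,
)

```text
clock: 5.08
ee_pos: [556.4, -97.8, 72.1]
tool_rot: [-0.0, 0.034, 0.999, 0.0]
wrist_force: [-0.6, 0.6, -2.1]
width: 0.518
grip_force: 4.0
```

```bash
python3 - <<'E'
from h import *
ims=[]
for n,b in(("scene",(210,220,290,310)),("top",(280,135,360,225))):
    p=shot(n);X=pts(p);rgb=p["pixels"].astype(int)
    m=(rgb.min(-1)>150)&(X[...,2]>5)&(X[...,0]>480)&(X[...,0]<620)&(X[...,1]<-50)&(X[...,1]>-150)
    c=X[m];print(n,len(c),c.min(0) if len(c) else 0,c.max(0) if len(c) else 0)
    ims.append(cv2.resize(p["pixels"][b[1]:b[3],b[0]:b[2],::-1],None,fx=4.5,fy=4.5))
cv2.imwrite("pics/s3.png",np.hstack(ims));o=ctrl.observe();print(o["ee_pos"],o["wrist_force"],o["ft_torque"],o["width"])
E
```

```text
scene 167 [ 534.67843711 -135.6248752    22.98230865] [613.59812899 -53.13232595 437.47448803]
top 0 0 0
[556.48912678 -97.87313426  72.34008503] [ 0.84995118  0.0573964  -2.37020514] [ 0.04869221 -0.01106703 -0.00653996] 0.5235147251475237
```

View pics/s3.png

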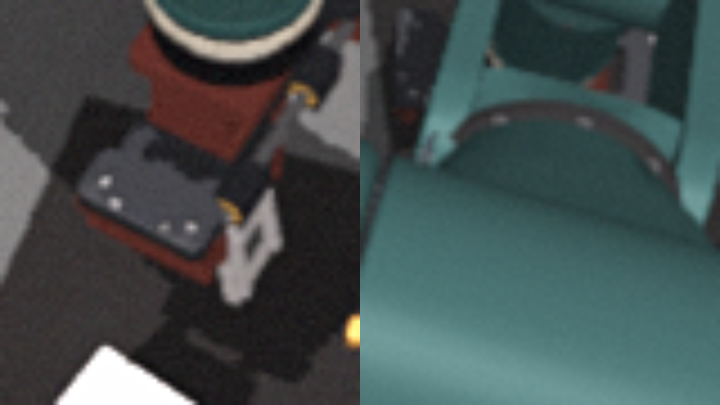

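Call:
arm_command(
  increments=[
    [4, 0, 0, 1.2, 0],
    [4, 0, 0, 1.2, 0],
    [4, 0, 0, 0, 0],
    [4, 0.5, 0, 0.1, 0],
    [4, 0.5, 0, 0.1, 0],
    [4, 0.5, 0, 0.1, 0],
    [4, 0.5, 0, 0.15, 0],
    [4, 0.5, 0, 0.2, 0],
    [4, 0, 0, 0, 0],
  ],
)

```text
clock: 5.93
ee_pos: [529.9, -95.8, 41.9]
tool_rot: [-0.001, 0.034, 0.999, 0.0]
wrist_force: [-0.3, 0.1, -0.5]
width: 0.527
grip_force: 4.0
```

```bash
python3 - <<'E'
from h import *
p=shot("scene");save(p,"s4.png",(200,220,300,310),5)
o=ctrl.observe();print(o["ee_pos"],o["wrist_force"],o["ft_torque"],o["width"])
E
```

```text
[530.34913391 -95.94352236  42.0617527 ] [-1.26872821  0.50031366  1.35638021] [ 0.07972878  0.39664504 -0.00728088] 0.5205113664112869
```

View pics/s4.png

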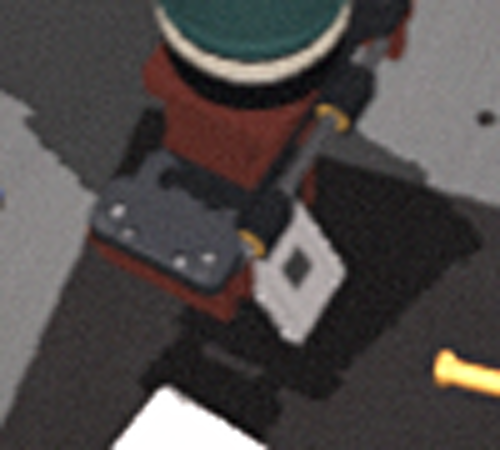

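The plate hangs with its ribbed face toward +x, at (300,270) in the crop, and tilts as intended. I'll continue the arc, then release.

Call:
arm_command(
  increments=[
    [4, 0.5, 0, 0.3, 0],
    [4, 0.4, 0, 0.35, 0],
    [4, 0.4, 0, 0.4, 0],
    [4, 0.3, 0, 0.4, 0],
    [4, 0.3, 0, 0.45, 0],
    [4, 0.2, 0, 0.45, 0],
    [4, 0.2, 0, 0.45, 0],
    [7, 0, 0, 0, 0],
    [7, 0, 0, 0, 0],
    [7, 0, 0, -0.5, 0],
  ],
)

```text
clock: 6.82
ee_pos: [508.9, -94.6, 18.7]
tool_rot: [-0.0, 0.034, 0.999, 0.0]
wrist_force: [-0.4, -0.7, -0.4]
width: 0.711
grip_force: 0.0
```

Call:
arm_command(
  increments=[
    [7, 0, 0, -2, 0],
    [7, 0, 0, -3, 0],
    [7, 0, 0, -4, 0],
    [7, 0, -4, -1, 0],
    [7, 0, -4, 0, 0],
  ],
)

```text
clock: 7.23
ee_pos: [506.6, -175.1, 123.9]
tool_rot: [0.004, 0.032, 0.999, -0.002]
wrist_force: [0.1, -0.7, -1.3]
width: 0.8
grip_force: 0.0
```

```bash
python3 - <<'E'
from h import *
plates()
p=shot("scene");save(p,"s5.png",(180,220,320,340),4)
E
python3 plan.py "[(7,563,-199,60,80.5),(7,563,-199,7,80.5)]"
```

```text
('scene', array([528.8, -94.4]), array([62.1, 47.1]), -4.3, np.float64(12.5), 391)
('scene', array([ 542. , -196.3]), array([63.8, 46.2]), -9.3, np.float64(15.4), 515)
('top', array([529.6, -93.8]), array([60.9, 45.7]), -7.5, np.float64(13.2), 206)
from [ 504.5 -177.2  120.6] 85.9
[7, -2.0, -0.58, 2.02, 0.031],[7, -2.01, -0.52, 2.02, 0.031],[7, -2.04, -0.46, 2.02, 0.031],[7, 0.0, -0.0, 2.65, 0.0],[7, 0.0, -0.0, 2.65, 0.0],
to [ 563. -199.    7.] 80.5
```

View pics/s5.png

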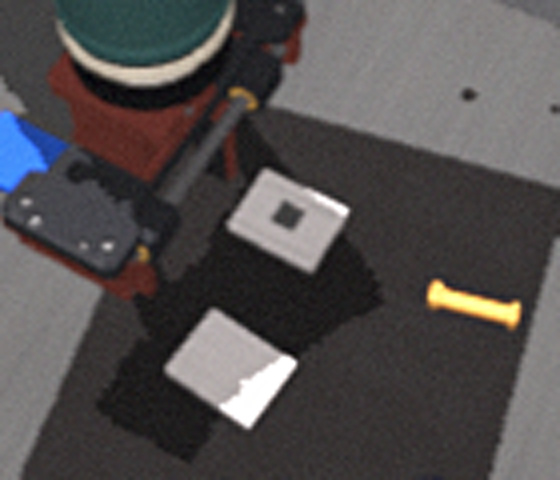

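The first plate, at (288,218) in the crop, lies ribbed face up; the second is at (232,368). Now the same for the second.

Call:
arm_command(
  increments=[
    [7, -2.0, -0.58, 2, 0.031],
    [7, -2.0, -0.52, 2, 0.031],
    [7, -2.0, -0.46, 2, 0.031],
    [7, 0, 0, 2.6, 0],
    [7, 0, 0, 1.6, 0],
    [7, 0, 0, 1.0, 0],
    [7, 0, 0, 0, 0],
    [4, 0, 0, 0, 0],
    [4, 0, 0, 0, 0],
    [4, 0, 0, 0, 0],
  ],
  squeeze=10,
)

```text
clock: 8.22
ee_pos: [562.3, -196.2, 8.5]
tool_rot: [0.001, 0.081, 0.997, -0.001]
wrist_force: [0.2, -1.2, 0.3]
width: 0.606
grip_force: 0.4
```

Call:
arm_command(
  increments=[
    [4, 0, 0, 0, 0],
    [4, 0, 0, 0, 0],
    [4, 0, 0, 0, 0],
  ],
)

```text
clock: 8.47
ee_pos: [562.3, -196.5, 8.4]
tool_rot: [0.001, 0.081, 0.997, -0.001]
wrist_force: [0.7, -0.8, 6.8]
width: 0.528
grip_force: 9.9
```

Call:
arm_command(
  increments=[
    [4, 0, 0, -1, 0],
    [4, 0, 0, -2, 0],
    [4, 0, 0, -2, 0],
    [4, 0, 0, -1.5, 0],
    [4, 0, 0, 0, 0],
  ],
)

```text
clock: 8.88
ee_pos: [563.1, -196.6, 75.3]
tool_rot: [0.002, 0.081, 0.997, -0.001]
wrist_force: [0.4, -0.4, -2.3]
width: 0.521
grip_force: 10.0
```

Call:
arm_command(
  increments=[
    [4, 0, 0, 0, 0],
    [4, 0, 0, 0, 0],
    [4, 0, 0, 0, 0],
    [4, 0, 0, 0, 0],
    [4, 0, 0, 0, 0],
    [4, 0, 0, 0, 0],
  ],
  squeeze=4,
)

```text
clock: 9.38
ee_pos: [560.9, -195.6, 71.4]
tool_rot: [-0.001, 0.081, 0.997, 0.0]
wrist_force: [-0.2, -0.0, -1.6]
width: 0.52
grip_force: 4.0
```

```bash
python3 - <<'E'
from h import *
p=shot("scene");X=pts(p);rgb=p["pixels"].astype(int)
m=(rgb.min(-1)>110)&(X[...,2]>8)&(X[...,2]<90)&(X[...,0]>500)&(X[...,0]<620)&(X[...,1]<-150)&(X[...,1]>-250)
c=X[m];print(len(c),c.min(0),c.max(0),np.median(c,0));plates(cams=("scene",))
save(p,"s6.png",(180,240,300,350),5)
E
```

```text
165 [ 560.9038387  -217.90528167   19.79208565] [ 578.84512809 -172.77361804   79.59436836] [ 571.94506893 -194.42151882   53.16414264]
```

View pics/s6.png

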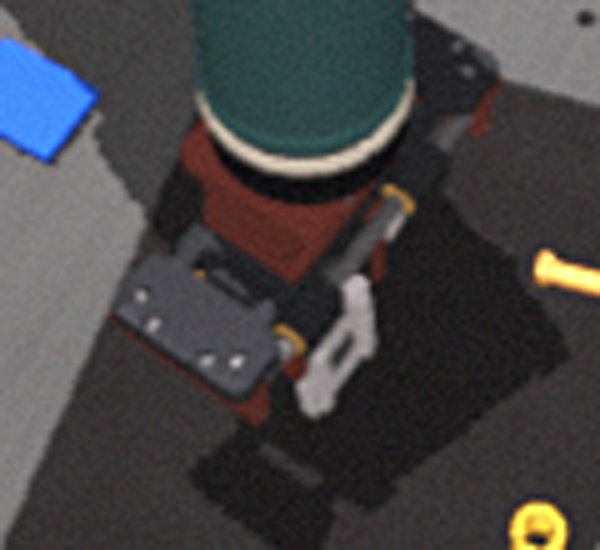

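It hangs vertically, ribbed face toward +x at (340,350). Same arc as before.

Call:
arm_command(
  increments=[
    [4, 0, 0, 1.2, 0],
    [4, 0, 0, 1.1, 0],
    [4, 0, 0, 0, 0],
    [4, 0.5, 0, 0.1, 0],
    [4, 0.5, 0, 0.1, 0],
    [4, 0.5, 0, 0.1, 0],
    [4, 0.5, 0, 0.15, 0],
    [4, 0.5, 0, 0.2, 0],
    [4, 0, 0, 0, 0],
  ],
)

```text
clock: 10.23
ee_pos: [534.8, -191.4, 42.3]
tool_rot: [-0.001, 0.081, 0.997, 0.0]
wrist_force: [-1.0, -0.7, 1.0]
width: 0.525
grip_force: 4.0
```

Call:
arm_command(
  increments=[
    [4, 0.5, 0, 0.3, 0],
    [4, 0.4, 0, 0.35, 0],
    [4, 0.4, 0, 0.4, 0],
    [4, 0.3, 0, 0.4, 0],
    [4, 0.3, 0, 0.45, 0],
    [4, 0.2, 0, 0.45, 0],
    [4, 0.2, 0, 0.45, 0],
    [7, 0, 0, 0, 0],
    [7, 0, 0, 0, 0],
    [7, 0, 0, -0.5, 0],
  ],
)

```text
clock: 11.07
ee_pos: [514.4, -188.2, 19.2]
tool_rot: [-0.0, 0.081, 0.997, 0.0]
wrist_force: [-0.2, 0.1, -0.9]
width: 0.709
grip_force: 0.0
```

Call:
arm_command(
  increments=[
    [7, 0, 0, -2, 0],
    [7, 0, 0, -3, 0],
    [7, 0, 0, -4, 0],
    [7, 0, 4, -4, 0],
    [7, 0, 4, -3, 0],
    [7, 0, 4, 0, 0],
    [7, 0, 4, 0, 0],
    [7, 0, 4, 0, 0],
    [7, 0, 4, 0, 0],
  ],
)

```text
clock: 11.82
ee_pos: [550.9, 33.5, 165.5]
tool_rot: [0.001, 0.081, 0.997, 0.0]
wrist_force: [0.6, -1.1, -0.2]
width: 0.795
grip_force: 0.0
```

```bash
python3 - <<'E'
from h import *
plates()
p=shot("scene");save(p,"s7.png",(165,160,325,360),3)
E
```

```text
('scene', array([529.9, -92.5]), array([61.6, 50.8]), -4.5, np.float64(12.4), 433)
('scene', array([ 534.7, -188.6]), array([63.6, 49.7]), -9.4, np.float64(12.2), 514)
('top', array([ 535.1, -190.9]), array([63. , 49.4]), -9.1, np.float64(13.1), 249)
('top', array([ 529.4, -100.7]), array([59.7, 34.9]), -0.9, np.float64(12.2), 169)
```

View pics/s7.png

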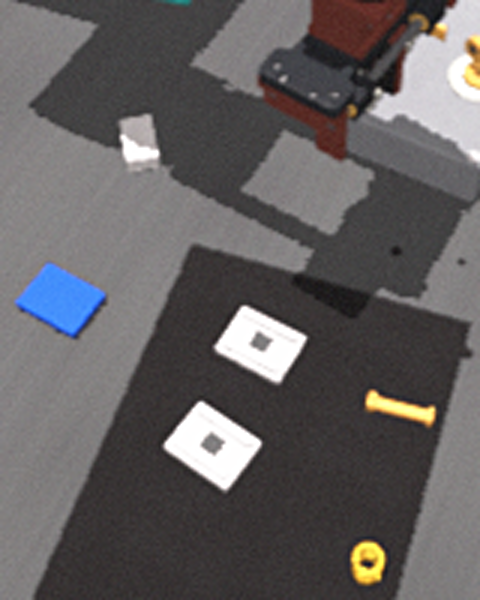

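Both plates are flat with the ribbed face up, at (260,343) and (212,445). The pin and spring are untouched. Now the slider.

```bash
python3 plan.py "[(6,508.5,174,150,87.8),(6,508.5,174,84,87.8)]"
```

```text
from [550.8  34.5 165. ] 81.0
[6, 1.59, 3.28, 0.38, -0.03],[6, 1.49, 3.33, 0.37, -0.03],[6, 1.39, 3.37, 0.38, -0.029],[6, 1.29, 3.4, 0.37, -0.03],[6, 0.0, 0.0, 3.3, 0.0],[6, 0.0, 0.0, 3.3, 0.0],
to [508.5 174.   84. ] 87.8
```

Call:
arm_command(
  increments=[
    [6, 1.6, 3.3, 0.4, -0.03],
    [6, 1.5, 3.3, 0.4, -0.03],
    [6, 1.4, 3.4, 0.4, -0.03],
    [6, 1.3, 3.4, 0.3, -0.03],
    [6, 0, 0, 0, 0],
    [6, 0, 0, 2.5, 0],
    [6, 0, 0, 2.5, 0],
    [6, 0, 0, 1.6, 0],
    [6, 0, 0, 0, 0],
    [6, 0, 0, 0, 0],
  ],
)

```text
clock: 12.8
ee_pos: [507.9, 170.2, 82.9]
tool_rot: [-0.001, 0.022, 1.0, -0.0]
wrist_force: [0.2, -0.3, 0.1]
width: 0.683
grip_force: 0.0
```

Call:
arm_command(
  increments=[
    [1, 0, 0, 0, 0],
    [1, 0, 0, 0, 0],
    [1, 0, 0, 0, 0],
    [1, 0, 0, 0, 0],
    [1, 0, 0, 0, 0],
    [1, 0, 0, 0, 0],
    [1, 0, 0, 0, 0],
  ],
  squeeze=10,
)

```text
clock: 13.38
ee_pos: [508.1, 171.8, 83.4]
tool_rot: [0.0, 0.021, 1.0, 0.0]
wrist_force: [0.5, -0.3, 2.8]
width: 0.228
grip_force: 10.0
```

```bash
python3 - <<'E'
from h import *
o=ctrl.observe();print(o["ee_pos"],o["wrist_force"],o["width"]*88)
u=np.array([.038,.999])
for n in("scene","top"):
    p=shot(n);X=pts(p);r,g,b=[p["pixels"][...,i].astype(int) for i in range(3)]
    m=(r-b>45)&(r>g)&(X[...,0]>525)&(X[...,0]<562)&(X[...,1]>225)&(X[...,1]<265)&(X[...,2]>52)&(X[...,2]<78)
    c=X[m];print(n,len(c),c.mean(0).round(1) if len(c) else "",np.percentile(c[:,:2]@u,[5,50,95]) if len(c) else "")
E
```

```text
[508.12060994 171.82774352  83.37542337] [ 0.46893009 -0.25938036  2.8328599 ] 20.10194858912933
scene 33 [545.7 244.3  65.4] [261.50222694 263.42194851 273.96908053]
top 6 [540.  244.7  69.8] [261.20792287 264.2005094  268.99617212]
```

Call:
arm_command(
  increments=[
    [1, 0, 0.7, 0, 0],
    [1, 0, 1, 0, 0],
    [1, 0, 1, 0, 0],
    [1, 0, 1, 0, 0],
    [1, 0, 1, 0, 0],
    [1, 0, 1, 0, 0],
    [1, 0, 0.8, 0, 0],
    [1, 0, 0.6, 0, 0],
    [1, 0, 0, 0, 0],
    [1, 0, 0, 0, 0],
  ],
)

```text
clock: 14.32
ee_pos: [511.1, 244.5, 83.4]
tool_rot: [0.0, 0.02, 1.0, 0.001]
wrist_force: [-0.5, 2.0, 5.9]
width: 0.225
grip_force: 10.0
```

Call:
arm_command(
  increments=[
    [4, 0, 0, 0, 0],
    [4, 0, 0, 0, 0],
    [4, 0, 0, -2, 0],
    [4, 0, 0, -4, 0],
    [4, 2, -3.5, -3, 0],
    [4, 2, -4, 0, 0],
    [4, 2, -4, 0, 0],
    [4, 0, -4, 0, 0],
    [4, 0, -4, 0, 0],
    [4, 0, 0, 0, 0],
  ],
)

```text
clock: 15.15
ee_pos: [448.5, 56.0, 167.9]
tool_rot: [-0.0, 0.023, 1.0, -0.001]
wrist_force: [-0.0, -0.3, -0.2]
width: 0.451
grip_force: 0.0
```

```bash
cat > chk.py <<'E'
from h import *
u=np.array([.038,.999])
for n in("scene","top"):
    p=shot(n);X=pts(p);r,g,b=[p["pixels"][...,i].astype(int) for i in range(3)]
    R=(X[...,0]>470)&(X[...,0]<562)&(X[...,1]>130)&(X[...,1]<310)
    pm=R&(r-b>45)&(r>g)&(X[...,0]>525)&(X[...,2]>52)&(X[...,2]<78)
    gm=R&(r<110)&(X[...,2]>104)&(X[...,2]<116)
    for k,m in(("ptr",pm),("grip",gm)):
        c=X[m]
        if len(c): print(n,k,len(c),np.median(c,0).round(1),rect(c[:,:2]),np.percentile(c[:,:2]@u,[3,50,97]).round(1))
save(p,"t8.png",(195,130,245,195),9)
p=shot("scene");save(p,"s8.png",(270,145,350,225),7)
E
python3 chk.py
```

```text
scene ptr 32 [545.  243.7  66.3] (array([540.2, 247.6]), array([30.4, 12.4]), -38.0) [261.1 264.2 275.4]
scene grip 52 [512.1 241.1 109.4] (array([511.8, 243.6]), array([26.9, 17.8]), -11.5) [254.2 260.4 269.9]
top ptr 16 [544.2 243.8  68.1] (array([547., 243.]), array([18.4,  8.5]), -20.5) [261.8 264.2 269.1]
top grip 45 [508.8 244.  110.5] (array([509.6, 245.7]), array([25.3, 16.1]), 0.2) [256.9 263.3 272.4]
```

View pics/s8.png

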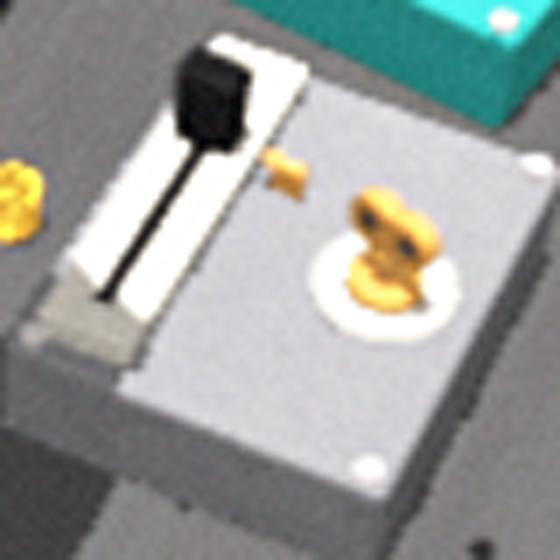

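```bash
cat > fit.py <<'E'
from h import *
from scipy.optimize import minimize
th=np.radians(-2.2);ex=np.array([np.cos(th),np.sin(th)]);ey=np.array([-ex[1],ex[0]])
def fit(p,x0,sz,z0,z1,sel,box,soft=None):
    S=8;H,W=p["z_map"].shape;f=H/2/np.tan(np.radians(p["fov_y"])/2);Mi=np.linalg.inv(p["world_from_camera"])
    l,t,r,b=box
    im=p["pixels"].astype(float)[t:b,l:r];tgt=sel(im)
    def ren(c):
        P=[[*(np.array(c)+a*sz[0]/2*ex+d*sz[1]/2*ey),z,1] for a in(-1,1) for d in(-1,1) for z in(z0,z1)]
        q=(Mi@np.array(P).T)[:3];uv=np.stack([f*q[0]/-q[2]+p["cx"],f*-q[1]/-q[2]+p["cy"]],1)
        uv=((uv-[l-.5,t-.5])*S*16).astype(np.int32)
        m=np.zeros(((b-t)*S,(r-l)*S),np.float32);cv2.fillConvexPoly(m,cv2.convexHull(uv),1.,cv2.LINE_8,4)
        return cv2.resize(m,(r-l,b-t),interpolation=cv2.INTER_AREA)
    best=min(((np.abs(ren((x0+i*ex+j*ey))-tgt).sum(),i,j) for i in np.arange(-8,8.1,1) for j in np.arange(-8,8.1,.5)))
    c=x0+best[1]*ex+best[2]*ey
    return c.round(1),round(float(c@ey),2),round(best[0],1),round(float(tgt.sum()),1)
brass=lambda im:np.clip((im[...,0]-im[...,2]-20)/80,0,1)
dark=lambda im:np.clip((140-im.max(-1))/90,0,1)
for n,pb,gb in(("scene",(300,160,317,178),(290,148,308,167)),("top",(200,155,211,172),(203,163,218,180))):
    p=shot(n)
    print(n,"ptr",fit(p,np.array([544.,244.]),(14,5),55,71,brass,pb))
    print(n,"grip",fit(p,np.array([510.,244.]),(28,20),70,110,dark,gb))
E
python3 fit.py
```

```text
scene ptr (array([545.1, 246.5]), 267.2, np.float64(8.9), 29.4)
scene grip (array([509.9, 241.5]), 260.9, np.float64(49.2), 141.3)
top ptr (array([546. , 244.4]), 265.2, np.float64(2.7), 14.0)
top grip (array([510.2, 249. ]), 268.4, np.float64(30.7), 65.5)
```

View pics/t8.png

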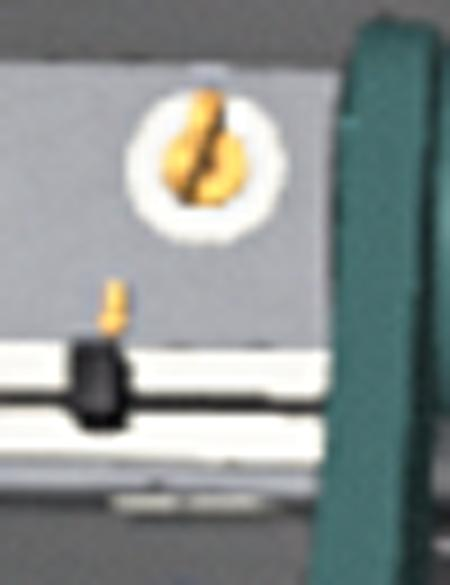

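```bash
cat > fit2.py <<'E'
exec(open("fit.py").read().split("for n,pb")[0])
import sys
Y=float(sys.argv[1])
for k in range(2):
  for n,pb in(("scene",(300,160,317,178)),("top",(200,155,211,172))):
    p=shot(n);X=pts(p)
    Z=X[...,2];near=(abs(X[...,0]-510)<35)&(abs(X[...,1]-Y)<30)
    v,u=np.where(near&(Z>85)&(Z<118));gb=(u.min()-4,v.min()-4,u.max()+5,v.max()+5)
    keep=(Z>76)[gb[1]:gb[3],gb[0]:gb[2]]
    print(n,"ptr",fit(p,np.array([544.,244.]),(14,5),55,71,brass,pb),
      "grip",fit(p,np.array([510.,Y]),(28,20),76,110,lambda im:dark(im)*keep,gb),gb)
E
python3 fit2.py 244
```

```text
scene ptr (array([545.1, 246.5]), 267.2, np.float64(9.0), 29.4) grip (array([511. , 244.5]), 263.9, np.float64(43.1), 115.9) (np.int64(291), np.int64(147), np.int64(311), np.int64(169))
top ptr (array([546. , 244.4]), 265.2, np.float64(2.7), 14.0) grip (array([509. , 244.5]), 263.9, np.float64(34.3), 53.3) (np.int64(198), np.int64(164), np.int64(213), np.int64(182))
scene ptr (array([545.1, 246.5]), 267.2, np.float64(8.9), 29.4) grip (array([511. , 244.5]), 263.9, np.float64(43.1), 115.9) (np.int64(291), np.int64(147), np.int64(311), np.int64(168))
top ptr (array([546. , 244.4]), 265.2, np.float64(2.7), 13.9) grip (array([509. , 244.5]), 263.9, np.float64(33.4), 52.2) (np.int64(198), np.int64(164), np.int64(213), np.int64(182))
```

```bash
for d in "(150-im.max(-1))/30" "(120-im.max(-1))/30"; do for b in "(im[...,0]-im[...,2]-30)/40" "(im[...,0]-im[...,2]-50)/40"; do sed "s#^import sys#import sys\ndark=lambda im:np.clip($d,0,1)\nbrass=lambda im:np.clip($b,0,1)#;s/range(2)/range(1)/" fit2.py > f3.py; python3 f3.py 244; done; done
```

```text
scene ptr (array([545.1, 246.5]), 267.2, np.float64(8.7), 31.8) grip (array([512.1, 245.4]), 264.9, np.float64(38.6), 122.0) (np.int64(291), np.int64(147), np.int64(311), np.int64(168))
top ptr (array([546. , 244.4]), 265.2, np.float64(3.7), 15.3) grip (array([510. , 244.5]), 263.9, np.float64(25.5), 62.0) (np.int64(198), np.int64(164), np.int64(213), np.int64(182))
scene ptr (array([544.1, 247. ]), 267.7, np.float64(9.8), 26.4) grip (array([512. , 243.9]), 263.4, np.float64(39.2), 123.1) (np.int64(291), np.int64(147), np.int64(311), np.int64(169))
top ptr (array([546. , 244.4]), 265.2, np.float64(3.0), 12.6) grip (array([512. , 244.9]), 264.4, np.float64(23.0), 62.7) (np.int64(198), np.int64(164), np.int64(213), np.int64(182))
scene ptr (array([545.1, 246.5]), 267.2, np.float64(8.7), 31.9) grip (array([512. , 243.9]), 263.4, np.float64(41.6), 118.0) (np.int64(291), np.int64(147), np.int64(311), np.int64(168))
top ptr (array([546. , 244.4]), 265.2, np.float64(3.6), 15.2) grip (array([510.1, 246.5]), 265.9, np.float64(26.0), 59.7) (np.int64(198), np.int64(164), np.int64(213), np.int64(182))
scene ptr (array([544.1, 247. ]), 267.7, np.float64(9.7), 26.2) grip (array([512. , 243.9]), 263.4, np.float64(40.5), 119.0) (np.int64(291), np.int64(147), np.int64(311), np.int64(168))
top ptr (array([546. , 244.4]), 265.2, np.float64(2.9), 12.5) grip (array([510.1, 246.5]), 265.9, np.float64(26.4), 59.3) (np.int64(198), np.int64(164), np.int64(213), np.int64(182))
```

The grip reads about 2 mm short of the pointer, averaged over both views. I'll re-grip centred 2 mm further along.

```bash
python3 plan.py "[(4,511,246.5,165,87.8),(4,511,246.5,84,87.8)]"
```

```text
from [449.4  61.5 167.9] 87.6
[4, -0.9, 3.12, 0.05, -0.001],[4, -0.9, 3.12, 0.05, -0.0],[4, -0.9, 3.12, 0.05, -0.001],[4, -0.9, 3.12, 0.05, -0.0],[4, -0.9, 3.13, 0.05, -0.001],[4, -0.91, 3.12, 0.04, -0.0],[4, 0.0, 0.0, 2.7, -0.0],[4, 0.0, 0.0, 2.7, -0.0],[4, 0.0, 0.0, 2.7, -0.0],
to [511.  246.5  84. ] 87.8
```

Call:
arm_command(
  increments=[
    [4, -0.9, 3.12, 0.05, 0],
    [4, -0.9, 3.12, 0.05, 0],
    [4, -0.9, 3.12, 0.05, 0],
    [4, -0.9, 3.12, 0.05, 0],
    [4, -0.9, 3.12, 0.05, 0],
    [4, -0.9, 3.12, 0.05, 0],
    [4, 0, 0, 0, 0],
    [4, 0, 0, 0, 0],
    [4, 0, 0, 0, 0],
  ],
)

```text
clock: 16.75
ee_pos: [510.6, 245.7, 164.6]
tool_rot: [-0.001, 0.021, 1.0, -0.0]
wrist_force: [-0.1, 0.2, -0.3]
width: 0.461
grip_force: 0.0
```

```bash
python3 plan.py "[(4,511,246.5,84,87.8)]"
```

```text
from [510.6 245.7 164.6] 87.6
[4, -0.01, 0.03, 2.69, -0.001],[4, -0.02, 0.03, 2.68, -0.001],[4, -0.01, 0.02, 2.69, -0.001],
to [511.  246.5  84. ] 87.8
```

Call:
arm_command(
  increments=[
    [4, 0, 0.05, 2.7, 0],
    [4, 0, 0.03, 2.7, 0],
    [4, 0, 0, 2.6, 0],
    [4, 0, 0, 0, 0],
    [1, 0, 0, 0, 0],
    [1, 0, 0, 0, 0],
    [1, 0, 0, 0, 0],
    [1, 0, 0, 0, 0],
    [1, 0, 0, 0, 0],
    [1, 0, 0, 0, 0],
  ],
)

```text
clock: 17.58
ee_pos: [512.4, 247.2, 86.6]
tool_rot: [0.001, 0.021, 1.0, 0.0]
wrist_force: [-0.8, -0.9, 7.5]
width: 0.229
grip_force: 10.0
```

Call:
arm_command(
  increments=[
    [4, 0, 0, 0, 0],
    [4, 0, 0, 0, 0],
    [4, 0, 0, -2, 0],
    [4, 0, 0, -4, 0],
    [4, 2, -3.5, -3, 0],
    [4, 2, -4, 0, 0],
    [4, 2, -4, 0, 0],
    [4, 0, -4, 0, 0],
    [4, 0, -4, 0, 0],
    [4, 0, 0, 0, 0],
  ],
)

```text
clock: 18.42
ee_pos: [449.1, 60.5, 170.1]
tool_rot: [0.0, 0.023, 1.0, -0.001]
wrist_force: [0.1, -0.4, -0.3]
width: 0.459
grip_force: 0.0
```

```bash
python3 fit2.py 246; python3 f3.py 246; python3 chk.py; python3 - <<'E'
from h import *
plates()
E
```

```text
scene ptr (array([545.1, 246.5]), 267.2, np.float64(8.8), 29.5) grip (array([511. , 246.5]), 265.9, np.float64(42.6), 116.3) (np.int64(292), np.int64(147), np.int64(311), np.int64(168))
top ptr (array([546. , 244.4]), 265.2, np.float64(2.6), 13.8) grip (array([509.1, 248. ]), 267.4, np.float64(31.5), 54.3) (np.int64(197), np.int64(163), np.int64(212), np.int64(182))
scene ptr (array([545.1, 246.5]), 267.2, np.float64(9.0), 29.3) grip (array([512.1, 247.4]), 266.9, np.float64(43.4), 115.6) (np.int64(292), np.int64(147), np.int64(311), np.int64(168))
top ptr (array([546. , 244.4]), 265.2, np.float64(2.6), 13.8) grip (array([509.1, 248. ]), 267.4, np.float64(30.4), 55.4) (np.int64(197), np.int64(163), np.int64(212), np.int64(182))
scene ptr (array([544.1, 247. ]), 267.7, np.float64(9.9), 26.4) grip (array([512.1, 248.9]), 268.4, np.float64(43.2), 115.3) (np.int64(292), np.int64(147), np.int64(311), np.int64(168))
top ptr (array([546. , 244.4]), 265.2, np.float64(3.0), 12.4) grip (array([510.1, 248. ]), 267.4, np.float64(23.0), 63.0) (np.int64(197), np.int64(163), np.int64(212), np.int64(182))
scene ptr 32 [544.8 243.1  65.8] (array([541. , 247.7]), array([31. , 10.8]), -38.5) [260.7 263.5 276.5]
scene grip 49 [511.7 243.3 109.2] (array([512.2, 246.3]), array([28.2, 15.7]), -6.4) [257.8 262.6 272.4]
top ptr 15 [546.2 243.6  70. ] (array([547.2, 244.8]), array([19.6,  7. ]), 8.8) [261.3 264.2 268. ]
top grip 45 [508.9 247.6 110.4] (array([509.5, 248.9]), array([24.5, 16.2]), -1.4) [260.  266.8 275.6]
('scene', array([528.6, -93.1]), array([63.9, 50. ]), -4.2, np.float64(12.4), 441)
('scene', array([ 533.9, -189.3]), array([64.4, 49. ]), -9.8, np.float64(12.2), 508)
('top', array([ 535.5, -190.6]), array([60.5, 49.3]), -8.0, np.float64(12.2), 246)
('top', array([529.9, -95.3]), array([61.2, 48.5]), -6.4, np.float64(12.5), 242)
```

View pics/s8.png

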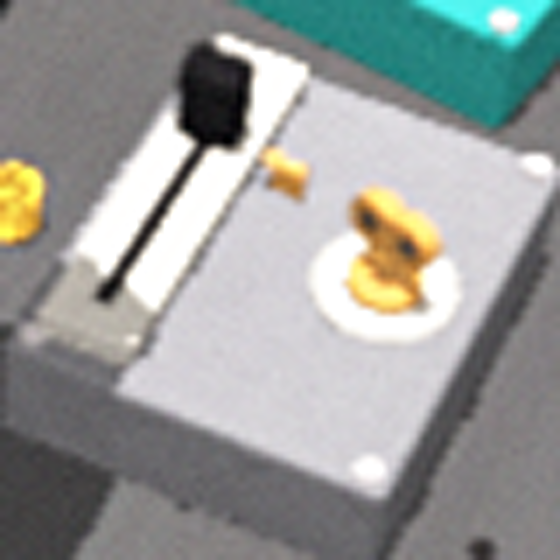

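```bash
python3 - <<'E'
exec(open("fit.py").read().split("for n,pb")[0])
ims=[]
for n,bx in(("scene",(286,142,322,182)),("top",(196,150,222,184))):
    p=shot(n);l,t,r,b=bx;S=600//(b-t) if n=="scene" else 17;S=min(S,14)
    im=cv2.resize(p["pixels"][t:b,l:r,::-1],None,fx=S,fy=S,interpolation=cv2.INTER_NEAREST)
    H,W=p["z_map"].shape;f=H/2/np.tan(np.radians(p["fov_y"])/2);Mi=np.linalg.inv(p["world_from_camera"])
    for c,sz,z0,z1,col in(((545.5,245.5),(14,5),55,71,(0,0,255)),((511.3,247.2),(28,20),70,110,(0,255,0))):
        for z in(z0,z1):
            P=np.array([[*(np.array(c)+a*sz[0]/2*ex+d*sz[1]/2*ey),z,1] for a,d in((-1,-1),(1,-1),(1,1),(-1,1))])
            q=(Mi@P.T)[:3];uv=np.stack([f*q[0]/-q[2]+p["cx"],f*q[1]/q[2]+p["cy"]],1)
            cv2.polylines(im,[((uv-[l-.5,t-.5])*S).astype(np.int32)],True,col,1)
    ims.append(im)
h=max(i.shape[0] for i in ims)
o=np.hstack([np.pad(i,((0,h-i.shape[0]),(0,0),(0,0))) for i in ims])
if o.shape[1]>800:o=cv2.resize(o,None,fx=800/o.shape[1],fy=800/o.shape[1])
cv2.imwrite("pics/ov.png",o);print(o.shape)
E
```

```text
(516, 800, 3)
```

View pics/ov.png

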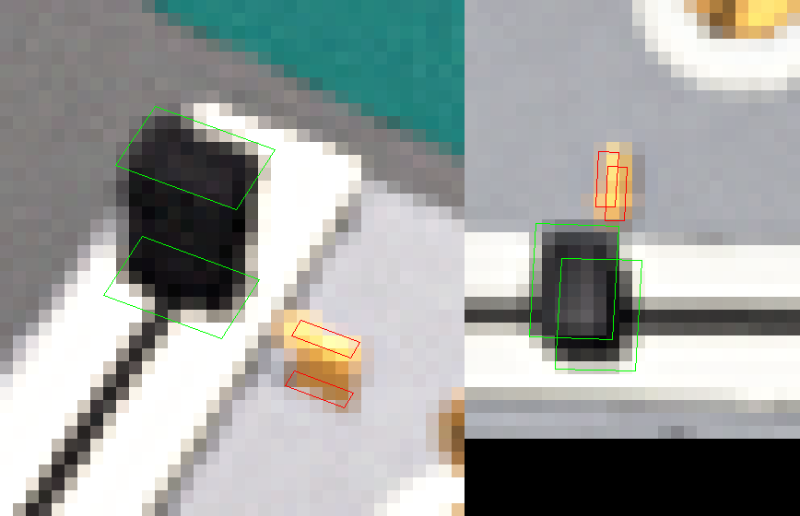

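Both overlays agree: the grip and pointer are level to within about 1 mm. The plates are still in place. Now the key, at (600.5, 213.3) with its wing at about −20°.

```bash
python3 plan.py "[(4,600.5,213.3,160,69.5)]"; python3 -c "
from rig import ctrl;print(ctrl.observe()['joint_positions'])"
```

```text
from [449.7  66.4 169.8] 87.7
[4, -2.41, 2.55, 0.16, 0.053],[4, -2.27, 2.67, 0.16, 0.053],[4, -2.13, 2.79, 0.16, 0.053],[4, -1.98, 2.9, 0.17, 0.053],[4, -1.82, 3.0, 0.16, 0.053],[4, -1.66, 3.09, 0.17, 0.052],
to [600.5 213.3 160. ] 69.5
[-5.57603161e-03  2.12421469e-01  1.87819711e+00 -7.82857131e-05
  1.05116415e+00 -1.53555706e+00]
```

Call:
arm_command(
  increments=[
    [4, -2.41, 2.55, 0.16, 0.053],
    [4, -2.27, 2.67, 0.16, 0.053],
    [4, -2.13, 2.79, 0.16, 0.053],
    [4, -1.98, 2.9, 0.17, 0.053],
    [4, -1.82, 3.0, 0.16, 0.053],
    [4, -1.66, 3.09, 0.17, 0.053],
    [4, 0, 0, 0, 0],
    [4, 0, 0, 0, 0],
    [4, 0, 0, 0, 0],
  ],
)

```text
clock: 19.82
ee_pos: [599.6, 212.3, 159.4]
tool_rot: [-0.001, 0.178, 0.984, -0.001]
wrist_force: [-0.2, -0.6, 0.8]
width: 0.454
grip_force: 0.0
```

```bash
python3 plan.py "[(4,600.5,213.3,80,69.5)]"; python3 -c "
from rig import ctrl;print(ctrl.observe()['joint_positions'])"
```

```text
from [599.6 212.3 159.4] 69.5
[4, -0.02, 0.04, 2.65, -0.0],[4, -0.01, 0.04, 2.64, -0.0],[4, -0.02, 0.05, 2.65, -0.001],
to [600.5 213.3  80. ] 69.5
[ 2.31980548e-01  4.69419918e-01  1.49745231e+00 -4.25942638e-04
  1.17688734e+00 -9.80118601e-01]
```

Call:
arm_command(
  increments=[
    [4, -0.02, 0.04, 2.7, 0],
    [4, -0.01, 0.04, 2.7, 0],
    [4, -0.02, 0.05, 2.6, 0],
    [4, 0, 0, 0, 0],
    [0, 0, 0, 0, 0],
    [0, 0, 0, 0, 0],
    [0, 0, 0, 0, 0],
    [0, 0, 0, 0, 0],
    [0, 0, 0, 0, 0],
    [0, 0, 0, 0, 0],
  ],
  squeeze=30,
)

```text
clock: 20.65
ee_pos: [601.7, 211.1, 81.8]
tool_rot: [0.001, 0.178, 0.984, -0.002]
wrist_force: [-1.8, -10.7, 7.9]
width: 0.09
grip_force: 30.0
```

Call:
arm_command(
  increments=[
    [0, 0, 0, 0, 0],
    [0, 0, 0, 0, 0],
    [0, 0, 0, 0, 0.05],
    [0, 0, 0, 0, 0.1],
    [0, 0, 0, 0, 0.1],
    [0, 0, 0, 0, 0.1],
    [0, 0, 0, 0, 0.05],
    [0, 0, 0, 0, 0],
  ],
)

```text
clock: 21.32
ee_pos: [601.3, 210.4, 81.7]
tool_rot: [0.001, 0.372, 0.928, -0.002]
wrist_force: [-4.0, -10.9, 9.7]
width: 0.088
grip_force: 30.0
```

```bash
cat > st.py <<'E'
from plan import *
o=ctrl.observe();p,M=state();print(p.round(1),"head",np.degrees(np.arctan2(M[1,1],M[0,1])).round(1),"F",o["wrist_force"].round(1),"T",o["ft_torque"].round(3),"w",round(o["width"]*88,1),o["grip_force"],"j6",o["joint_positions"][5].round(3),o["clock"])
E
python3 st.py
```

```text
[601.3 210.4  81.7] head 46.4 F [ -4.  -10.9   9.7] T [-2.121  0.659 -0.045] w 7.7 30.00054895877838 j6 -0.575 21.3167
```

The key turns with the tool. The side force is 11 N, so I'll recentre by about 2.5 mm and carry on.

Call:
arm_command(
  increments=[
    [0, -0.22, -0.13, 0, 0.05],
    [0, 0, 0, 0, 0.1],
    [0, 0, 0, 0, 0.1],
    [0, 0, 0, 0, 0.1],
    [0, 0, 0, 0, 0.1],
    [0, 0, 0, 0, 0.1],
    [0, 0, 0, 0, 0.1],
    [0, 0, 0, 0, 0.1],
    [0, 0, 0, 0, 0.1],
    [0, 0, 0, 0, 0.05],
  ],
)

```text
clock: 22.15
ee_pos: [599.6, 209.6, 81.7]
tool_rot: [-0.0, 0.739, 0.673, -0.003]
wrist_force: [-9.0, -7.0, 14.4]
width: 0.09
grip_force: 30.0
```

Call:
arm_command(
  increments=[
    [0, 0, 0, 0, 0.1],
    [0, 0, 0, 0, 0.1],
    [0, 0, 0, 0, 0.1],
    [0, 0, 0, 0, 0.1],
    [0, 0, 0, 0, 0.1],
    [0, 0, 0, 0, 0.1],
    [0, 0, 0, 0, 0.1],
    [0, 0, 0, 0, 0.1],
    [0, 0, 0, 0, 0],
    [0, 0, 0, 0, 0],
  ],
)

```text
clock: 22.98
ee_pos: [598.2, 210.4, 81.7]
tool_rot: [-0.0, 0.942, 0.334, -0.003]
wrist_force: [-12.7, -3.1, 17.6]
width: 0.087
grip_force: 30.0
```

```bash
python3 st.py
```

```text
[598.2 210.4  81.7] head -50.9 F [-12.7  -3.1  17.6] T [-0.632  2.331 -0.038] w 7.6 30.00087708234787 j6 1.119 22.9833
```

Turned about 2.1 rad so far, with q at about 2.4. Tracking the held points puts the key axis at (599.8, 211.8). Release, rise, turn back half a turn and re-grip centred.

Call:
arm_command(
  increments=[
    [5, 0, 0, 0, 0],
    [5, 0, 0, 0, 0],
    [5, 0, 0, 0, 0],
    [5, 0, 0, -2, 0],
    [5, 0, 0, -2, 0],
    [5, 0, 0, 0, -0.12],
    [5, 0, 0, 0, -0.12],
    [5, 0, 0, 0, -0.12],
    [5, 0, 0, 0, -0.12],
    [5, 0, 0, 0, -0.12],
  ],
)

```text
clock: 23.82
ee_pos: [602.9, 211.3, 120.2]
tool_rot: [0.0, 0.8, 0.6, 0.0]
wrist_force: [-0.4, 0.5, -0.7]
width: 0.569
grip_force: 0.0
```

Call:
arm_command(
  increments=[
    [5, 0, 0, 0, -0.12],
    [5, 0, 0, 0, -0.12],
    [5, 0, 0, 0, -0.12],
    [5, 0, 0, 0, -0.12],
    [5, 0, 0, 0, -0.12],
    [5, 0, 0, 0, -0.12],
    [5, 0, 0, 0, -0.12],
    [5, 0, 0, 0, -0.12],
    [5, 0, 0, 0, -0.12],
    [5, 0, 0, 0, -0.12],
  ],
)

```text
clock: 24.65
ee_pos: [602.9, 211.3, 120.1]
tool_rot: [0.0, 0.321, 0.947, 0.0]
wrist_force: [-0.9, -0.4, 0.3]
width: 0.568
grip_force: 0.0
```

Call:
arm_command(
  increments=[
    [5, 0, 0, 0, -0.12],
    [5, 0, 0, 0, -0.12],
    [5, 0, 0, 0, -0.12],
    [5, 0, 0, 0, -0.12],
    [5, 0, 0, 0, -0.12],
    [5, 0, 0, 0, -0.12],
    [5, 0, 0, 0, -0.12],
    [5, 0, 0, 0, -0.12],
    [5, 0, 0, 0, -0.12],
    [5, 0, 0, 0, -0.12],
  ],
)

```text
clock: 25.48
ee_pos: [602.9, 211.3, 120.1]
tool_rot: [0.0, -0.27, 0.963, -0.0]
wrist_force: [0.2, 0.1, -0.3]
width: 0.57
grip_force: 0.0
```

```bash
python3 st.py; python3 plan.py "[(5,599.8,211.75,115,129)]"; python3 - <<'E'
from h import *
for n in("scene","top"):
    p=shot(n);X=pts(p);r,g,b=[p["pixels"][...,i].astype(int) for i in range(3)]
    m=(r-b>50)&(r>g)&(X[...,0]>570)&(X[...,0]<630)&(X[...,1]>180)&(X[...,1]<245)&(X[...,2]>88)&(X[...,2]<108)
    c=X[m]; 
    if len(c)>8: print(n,rect(c[:,:2]),len(c))
E
```

```text
[602.9 211.3 120.1] head 121.3 F [ 0.2  0.1 -0.3] T [ 0.064 -0.012  0.047] w 50.2 0.0 j6 -1.888 25.4833
from [602.9 211.3 120.1] 121.3
[5, 0.12, 0.1, 0.25, -0.067],[5, 0.12, 0.11, 0.26, -0.068],
to [599.8 211.8 115. ] 129.0
scene (array([593.4, 207.5]), array([20.9, 10.2]), 39.3) 39
```

Call:
arm_command(
  increments=[
    [5, 0.12, 0.1, 0.25, -0.067],
    [5, 0.12, 0.11, 0.25, -0.068],
    [5, 0, 0, 0, 0],
    [5, 0, 0, 1.6, 0],
    [5, 0, 0, 1.6, 0],
    [5, 0, 0, 0, 0],
    [0, 0, 0, 0, 0],
    [0, 0, 0, 0, 0],
    [0, 0, 0, 0, 0],
    [0, 0, 0, 0, 0],
  ],
)

```text
clock: 26.42
ee_pos: [599.9, 211.8, 84.0]
tool_rot: [0.001, -0.331, 0.944, -0.0]
wrist_force: [-0.1, -0.0, 0.2]
width: 0.31
grip_force: 0.0
```

Call:
arm_command(
  increments=[
    [0, 0, 0, 0, 0],
    [0, 0, 0, 0, 0],
    [0, 0, 0, 0, 0],
    [0, 0, 0, 0, 0],
    [0, 0, 0, 0, 0.05],
    [0, 0, 0, 0, 0.1],
    [0, 0, 0, 0, 0.1],
    [0, 0, 0, 0, 0.1],
    [0, 0, 0, 0, 0.1],
    [0, 0, 0, 0, 0],
  ],
)

```text
clock: 27.25
ee_pos: [599.5, 211.7, 83.4]
tool_rot: [0.0, -0.111, 0.994, -0.0]
wrist_force: [-0.5, 0.0, 3.3]
width: 0.089
grip_force: 30.0
```

```bash
python3 st.py
```

```text
[599.5 211.7  83.4] head 102.7 F [-0.5  0.   3.3] T [-0.075 -0.037 -0.01 ] w 7.8 30.004071593284607 j6 -1.561 27.25
```

Call:
arm_command(
  increments=[
    [0, 0, 0, 0, 0.1],
    [0, 0, 0, 0, 0.1],
    [0, 0, 0, 0, 0.1],
    [0, 0, 0, 0, 0.1],
    [0, 0, 0, 0, 0.1],
    [0, 0, 0, 0, 0.1],
    [0, 0, 0, 0, 0.1],
    [0, 0, 0, 0, 0.1],
    [0, 0, 0, 0, 0.1],
    [0, 0, 0, 0, 0.1],
  ],
)

```text
clock: 28.08
ee_pos: [599.5, 211.8, 83.4]
tool_rot: [0.0, 0.378, 0.926, 0.0]
wrist_force: [1.0, -0.4, 2.8]
width: 0.089
grip_force: 30.0
```

Call:
arm_command(
  increments=[
    [0, 0, 0, 0, 0.1],
    [0, 0, 0, 0, 0.1],
    [0, 0, 0, 0, 0.1],
    [0, 0, 0, 0, 0.1],
    [0, 0, 0, 0, 0.1],
    [0, 0, 0, 0, 0.1],
    [0, 0, 0, 0, 0.1],
    [0, 0, 0, 0, 0.1],
    [0, 0, 0, 0, 0],
    [0, 0, 0, 0, 0],
  ],
)

```text
clock: 28.92
ee_pos: [599.7, 211.8, 83.4]
tool_rot: [0.0, 0.707, 0.707, 0.0]
wrist_force: [0.4, 0.3, 3.7]
width: 0.09
grip_force: 30.0
```

```bash
python3 st.py
```

```text
[599.7 211.8  83.4] head 0.0 F [0.4 0.3 3.7] T [-0.046 -0.084  0.026] w 8.0 30.00202238559723 j6 0.23 28.9167
```

Call:
arm_command(
  increments=[
    [0, 0, 0, 0, 0.12],
    [0, 0, 0, 0, 0.12],
    [0, 0, 0, 0, 0.12],
    [0, 0, 0, 0, 0.12],
    [0, 0, 0, 0, 0.12],
    [0, 0, 0, 0, 0.12],
    [0, 0, 0, 0, 0.12],
    [0, 0, 0, 0, 0.12],
    [0, 0, 0, 0, 0.12],
    [0, 0, 0, 0, 0.12],
  ],
)

```text
clock: 29.75
ee_pos: [599.8, 211.7, 83.4]
tool_rot: [0.0, 0.983, 0.182, 0.001]
wrist_force: [1.3, -1.4, 2.9]
width: 0.091
grip_force: 30.0
```

Call:
arm_command(
  increments=[
    [0, 0, 0, 0, 0.1],
    [0, 0, 0, 0, 0.1],
    [0, 0, 0, 0, 0.05],
    [0, 0, 0, 0, 0.03],
    [0, 0, 0, 0, 0.03],
    [0, 0, 0, 0, 0],
    [0, 0, 0, 0, 0],
  ],
)

```text
clock: 30.33
ee_pos: [599.8, 211.7, 83.4]
tool_rot: [0.0, 1.0, 0.03, 0.001]
wrist_force: [0.9, -0.8, 3.8]
width: 0.088
grip_force: 30.0
```

```bash
python3 st.py
```

```text
[599.8 211.7  83.4] head -86.5 F [ 0.9 -0.8  3.8] T [-0.083 -0.106  0.025] w 7.7 29.999372363090515 j6 1.741 30.3333
```

Call:
arm_command(
  increments=[
    [0, 0, 0, 0, 0.02],
    [0, 0, 0, 0, 0.02],
    [0, 0, 0, 0, 0.02],
    [0, 0, 0, 0, 0],
    [0, 0, 0, 0, 0],
  ],
)

```text
clock: 30.75
ee_pos: [599.8, 211.7, 83.3]
tool_rot: [0.0, 1.0, -0.001, 0.001]
wrist_force: [1.4, -1.2, 5.2]
width: 0.093
grip_force: 30.5
```

```bash
python3 st.py
```

```text
[599.8 211.7  83.3] head -90.1 F [ 1.4 -1.2  5.2] T [-0.142 -0.277  0.547] w 8.2 30.484217405319214 j6 1.804 30.75
```

The moment jumped to 0.55 N m, well above the spring's 0.13, so the key is at its stop. One small push more, then release and clear.

Call:
arm_command(
  increments=[
    [0, 0, 0, 0, 0.02],
    [0, 0, 0, 0, 0],
    [5, 0, 0, 0, -0.03],
    [5, 0, 0, 0, 0],
    [5, 0, 0, 0, 0],
    [5, 0, 0, -2, 0],
    [5, 0, 0, -4, 0],
    [5, 0, 0, -4, 0],
    [5, 4, 0, -2, 0],
    [5, 4, 0, 0, 0],
  ],
)

```text
clock: 31.58
ee_pos: [677.7, 213.3, 208.0]
tool_rot: [-0.001, 1.0, 0.004, 0.003]
wrist_force: [1.0, -0.5, 1.3]
width: 0.565
grip_force: 0.0
```

Call:
arm_command(
  increments=[
    [5, 4, 0, 0, 0],
    [5, 4, 0, 0, 0],
    [5, 4, 0, 0, 0],
    [5, 4, 0, 0, 0],
    [5, 0, 0, 0, 0],
    [5, 0, 0, 0, 0],
  ],
)

```text
clock: 32.08
ee_pos: [837.0, 212.7, 197.7]
tool_rot: [0.0, 1.0, 0.003, -0.002]
wrist_force: [-0.4, 0.8, -0.2]
width: 0.57
grip_force: 0.0
```

```bash
python3 st.py; python3 - <<'E'
from h import *
plates()
ims=[]
for n in("scene","top"):
    p=shot(n);X=pts(p);r,g,b=[p["pixels"][...,i].astype(int) for i in range(3)]
    m=(r-b>50)&(r>g)&(X[...,0]>570)&(X[...,0]<630)&(X[...,1]>180)&(X[...,1]<245)&(X[...,2]>88)&(X[...,2]<108)
    c=X[m]
    if len(c)>8: print(n,rect(c[:,:2]),len(c))
    if n=="scene":save(p,"fin.png",(165,140,365,360),2.7)
E
python3 fit2.py 246|tail -2
```

```text
[837.  212.7 197.7] head -89.7 F [-0.4  0.8 -0.2] T [ 0.051  0.204 -0.063] w 50.2 0.0 j6 1.734 32.0833
('scene', array([529.5, -93. ]), array([63.7, 50.3]), -6.5, np.float64(12.5), 441)
('scene', array([ 534. , -188.6]), array([64.8, 48.4]), -10.9, np.float64(12.2), 510)
('top', array([ 535.3, -190.3]), array([61.6, 49.9]), -11.5, np.float64(13.0), 242)
('top', array([529.5, -95.6]), array([62.1, 49.2]), -6.7, np.float64(13.0), 245)
scene (array([600.7, 212.4]), array([38.5, 11.6]), 2.6) 67
scene ptr (array([545.1, 245.5]), 266.2, np.float64(7.2), 28.0) grip (array([511., 247.]), 266.4, np.float64(45.0), 113.9) (np.int64(292), np.int64(147), np.int64(311), np.int64(168))Traceback (most recent call last):
  File "fit2.py", line 8, in <module>
    v,u=np.where(near&(Z>85)&(Z<118));gb=(u.min()-4,v.min()-4,u.max()+5,v.max()+5)
                                          ~~~~~^^
    return umr_minimum(a, axis, None, out, keepdims, initial, where)
ValueError: zero-size array to reduction operation minimum which has no identity
```

View pics/fin.png

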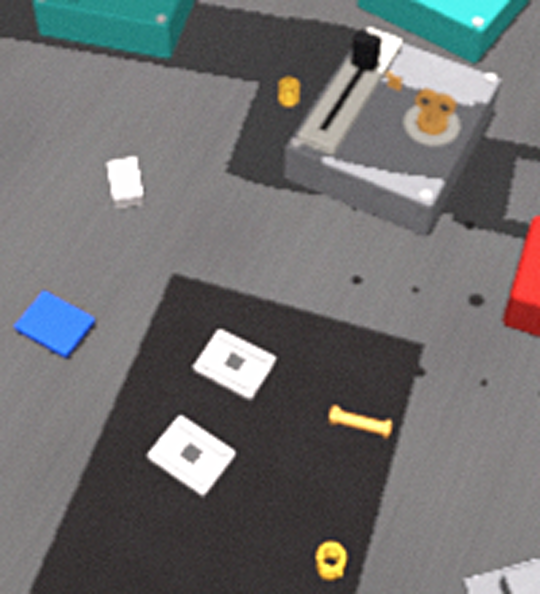

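The final picture shows both plates ribbed face up at (235,362) and (190,455). The grip is level with the pointer, at (367,50). The key wing is at +2.6°, which puts q at about 6.2. The springs and pin are untouched.

```bash
python3 -c "
from rig import ctrl;print(ctrl.sign_off())"
```

```text
the job is handed in; nothing more can be done
None
```

The job is handed in: both plates present lie flat with the ribbed face up, the grip is level with the pointer to about 1 mm, and the key is wound to its stop; sign-off returned no verdict.

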